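# Hook the trapped key out of the clamp block

### The arm

A 6-joint arm with a two-finger parallel gripper is mounted at the origin on the work surface. World frame = base frame: x ahead of the robot, y to its left, z up, the work surface at z = 0. Lengths are in m, angles in rad, forces in N, time in s.
With the tool pointing down it reaches from about 0.35 to 0.975 m from the base axis. Payload 4.9 kg.
Tool frame: the origin (TCP) lies at the very end of the fingers, on their centre line; the grasp point (between the pads) lies 19 mm behind it (pinch_z is the distance from the TCP to the grasp point, in m); z points along the fingers, y is the line along which they close (so a half turn about z gives the same grasp; the last joint's range is limited). The gripper opens to 85 mm and grips with 20 to 120 N. Pads are 22 mm wide; open, the fingers measure 114 mm over their backs; the gripper's body (76 mm by 85 mm) begins 54 mm behind the grasp point. The pads swing forward as they close: fully open they stand 13 mm farther back than shut.
Start: joints at [-1.366, 0.053, 1.613, -0, 1.476, -0.119], TCP at [0.199, -0.593, 0.195] pointing down, gripper open.
Joint ranges: [-3.01, 3.01], [-1.01, 2.22], [0.06, 2.58], [-1.02, 4.17], [0.09, 2.62], [-3.14, 3.14]. Speed limits (rad/s): [2.57, 2.57, 3.14, 3.14, 3.14, 3.14].

### API

Orientations are given as a unit quaternion [w, x, y, z].
In Python, from plant import * gives the robot as it stands. The module is installed in compiled form; this text tells all that it offers.
- The arm moves only by the tool play_rows, never from a script. Its arguments are lists of equal length, an entry for each row: "linear": the shift along the world's x, y, z in m, a list of three; "turn": the turn about the world's z in degrees. A call has 1 to 8 rows; each row shifts and turns the commanded pose from where the row before left it; what a row does not reach is not made up. A row lasts 1/8 s, in which the tool goes at most 62.5 mm and 10.7 degrees, less where a joint would pass 70% of its speed; a pose out of reach is approached as far as the arm can. A call is refused whole if a number of a shift passes 0.0625 or a number of a turn 10.7, either way. A call with a gripper value outside its range is refused whole. "hand" is the finger opening in m, from 0 to 0.0854, set as the call begins (left out, the last holds). The fingers move at their own pace and stop on an object; the grip force is fixed at half the most. Time passes only in rows, so rows that do not move let the fingers close. It gives the time, the measured TCP pose, the force, the opening and the grip force at its end, in the units of the state.
- state(): the state, without advancing time (a new reading comes with each control period).
- grab_frame(name): name is "scene" or "top"; returns the picture (400x640x3 uint8, red, green, blue); there is no depth.
- camera_info(name): a dict with "camera_matrix" (3x3 intrinsics, pixels), "distortion" ([k1, k2, p1, p2, k3] as OpenCV has them; the pictures are not rectified), "origin" and "attitude" of the camera in the world. Camera axes: x right, y down, z forward; pixel columns grow to the right and rows downward; lengths in m; the calibration is good to about 2 mm. A picture is of the moment at which its call begins. camera_info takes no time and is no camera call.
- job_done(): hands the job in; it is judged then, once.
Trained networks look in the newest picture that a camera, given by its name, has taken for a name from the list of things; names that differ only in an ending like _2 or _b are one class to them, and where a whole thing is asked for, a point or a joint stands for the part that bears it (a point fixed in the world has none). Each returns a list of dicts, best first, with "p" (0 to 1); they miss things now and then, are a little off and sometimes report something else, mostly with a low value. They report only what shows in the picture. A call takes as long as a camera call. They do not tell look-alikes from the thing itself.
- trace(camera, thing): "region" (400x640 bool, what is visible of it) and "location" ([column, row] in pixels, amid what is visible of it).
The state is a dict: "time": time; "joint_pos": joint angles; "joint_vel": joint speeds; "joint_efforts": joint torques, N m; "tool_pos": TCP position; "tool_rot": TCP orientation; "contact_force": force on the tool from outside, world axes, zero at the start; "ft_torque": the same for the moment, N m; "gripper_width": opening from 0.0 (shut) to 1.0 (fully open); "grasp_force": force on a finger pad.
Only numpy, scipy, OpenCV 4.12 (cv2) and the standard library are available. Lean on these libraries where they do the work, as an engineer would, in place of code of your own. Each camera call takes 0.05 s, during which the arm holds its last target. There are 200 camera calls.

### The job

The steel key of the clamp block has slid back under the clear cover. Take the hooked pick from its stand, reach it into the slot and under the cover, catch the notch in the key and draw the key out along the slot until it comes up against the stop screw; hold it snug there for a moment with a steady pull of about 8 N, never forcing anything (15 N is too much). Then put the pick back in its stand as it was, without touching the key with the gripper or disturbing the things around.

Things in the scene. Friction and masses are not known exactly. Their poses are not given: they have to be found in the camera images.
- block: Fixed grey clamp block, 200 mm long (x), 84 wide. A slot 18 mm wide runs along x at y = 0, its floor 6 mm above the bench; x points into the covered end, its yaw within 0.3 rad of the robot's x. Origin on the bench plane under the cover's front edge. From x = 0 to -100 mm the slot is open above, between side walls 18 mm thick, 30 high; from 0 to +77 mm it is covered, closed at +77.
- cover_edge (a point): Middle of the lower front edge of the clear plastic cover over the slot, 46 mm above the bench (block x = 0, y = 0); axes as the block's. The cover reaches from here along +x, is 4 mm thick and 54 wide; screw heads on it reach 53 mm above the bench.
- stop: Low steel end wall across the slot's front end, its top 16 mm above the bench. Origin at the foot of its inner face (block x = -100 mm, z = 6); axes as the block's. A rigid set screw, 7 mm thick, sticks out of that face towards +x, 11 mm above the bench, and ends 8 to 22 mm from the face: how far differs each time and is not measured. The key is pulled against it.
- key_center (a point): Centre of the loose steel key, a flat bar 60 mm long (x, along the slot), 14 wide, 12 high, 60 to 120 g, lying on the slot floor. It starts under the cover, with its notch 10 to 27 mm behind the cover's front edge. Axes within about 0.1 rad of the block's; its -x end faces the stop.
- key_notch (a point): Centre of the floor of the notch in the key's top: a groove right across the key, 14 mm long (along x), 8 deep, open at the top, its floor 4 mm above the key's underside. It lies 13 mm from the key's centre towards the stop.
- pick_grip (a point): Centre of the hooked pick's upright wooden handle, 20 mm square (flats square to its x and y), reaching 36 mm above and 30 below this point. Below: a square steel collar 34 mm wide, its underside 34 mm below this point, then a round shank 6 mm thick. 84 mm below this point the shank bends to the pick's +x for 40 mm (the toe), then down again (the barb). z up along the handle; 110 g.
- pick_tip (a point): Lower end of the pick's barb (6 mm thick, rounded): 40 mm along the pick's x from the handle's axis and 100 mm below the handle's centre. The barb is 13 mm long under the toe; the top of the toe is 19 mm above the tip. Axes are the pick's.
- stand_seat (a point): Fixed wooden pick stand, 110 (x) by 74 by 78 mm high, left or right of the block. This point, on its top, is where the handle's axis stands, the collar resting on the top. The shank and toe hang through a slot in the 10 mm top plate, from 13 mm behind this point to 49 ahead along x, 18 mm wide, open space below. The toe points to the stand's +x.
- faceplate: Steel lathe faceplate lying on the bench, disc 80 mm across with a hub, 32 mm high, origin at its foot. Leave alone.
- bowl: Small turned wooden bowl, 120 mm across, 50 mm high, origin at its foot. Leave alone.
- wax: Glass jar, 64 mm across, 55 mm high, origin at its foot. Leave alone.
- blank: Wooden turning blank, 90 x 60 x 50 mm, origin at the centre of its foot. Leave alone.
Not all that is in view belongs to the job. What is shaped like the part that bears pick_grip but blue is not meant.

How it is judged:
By the outcome, as a careful person would: the job done as asked, in the order asked, and still so for the second after the job is handed in, with the robot touching nothing.
It also fails if it takes over 72 s, if anything falls off the work surface, if the arm or the gripper's body presses on something with over 40 N, if the wrist force passes 120 N, or if a joint passes its speed limit or range.

## Working session

There is one attempt and no reset: what is moved stays moved. The work goes in short steps, Python scripts to look and compute and a tool call to move; the robot and the scene stay as the last step left them, time stands still between calls to the robot, and variables do not carry over. Pictures are saved under pics/ and viewed, at most 10 in all, crops included, and the job is handed in when it is done.

Besides the shell and the picture viewer there is one more tool, called after "Emit:" as name(argument=value, ...) on one line, values as JSON. play_rows: Moves the arm, as the interface text tells. Its arguments: {"type":"object","properties":{"linear":{"type":"array","items":{"type":"array","items":{"type":"number"}}},"turn":{"type":"array","items":{"type":"number"}},"hand":{"type":"number"}},"required":["linear","turn"]}

```bash
mkdir -p pics; cat > h.py <<'E'
from plant import *
import numpy as np, cv2
from scipy.spatial.transform import Rotation as R
def cam(n):
    c=camera_info(n); K=np.array(c["camera_matrix"],float); d=np.array(c["distortion"],float)
    q=np.array(c["attitude"],float)
    M=q if q.shape==(3,3) else R.from_quat(q[[1,2,3,0]]).as_matrix()
    return K,d,np.array(c["origin"],float),M
def ray(n,px):
    K,d,o,M=cam(n)
    u=cv2.undistortPoints(np.array([[px]],float),K,d)[0,0]
    v=M@np.array([u[0],u[1],1]); return o,v
def at(n,px,z):
    o,v=ray(n,px); return o+v*(z-o[2])/v[2]
def proj(n,P):
    K,d,o,M=cam(n); Pc=(np.atleast_2d(P)-o)@M
    return cv2.projectPoints(Pc,np.zeros(3),np.zeros(3),K,d)[0][:,0]
def save(n,f,crop=None,s=1):
    im=grab_frame(n)[:,:,::-1]
    if crop: a,b,c,d=crop; im=im[b:d,a:c]
    cv2.imwrite("pics/"+f,cv2.resize(im,None,fx=s,fy=s,interpolation=cv2.INTER_CUBIC))
E
python3 - <<'E'
from h import *
a=grab_frame("scene");b=grab_frame("top")
cv2.imwrite("pics/s0.png",a[:,:,::-1]);cv2.imwrite("pics/t0.png",b[:,:,::-1])
for n in("scene","top"):
    print(n,camera_info(n)["origin"],cam(n)[3][:,2].round(3),cam(n)[0][0,0])
    for t in("block","stand_seat","pick_grip","pick_tip","key_center","key_notch","cover_edge","stop","faceplate","bowl","wax","blank"):
        print(t,[(round(r["p"],2),np.round(r["location"]).tolist(),at(n,r["location"],0).round(3).tolist(),int(r["region"].sum())) for r in trace(n,t)[:3]])
print(state())
E
```

```text
scene [1.0256912  0.90900235 0.85092607] [-0.386 -0.665 -0.64 ] 439.0501615441098
block [(0.92, [285.0, 187.0], [0.593, -0.063, 0.0], 1546)]
stand_seat [(0.82, [359.0, 223.0], [0.48, 0.183, 0.0], 1222)]
pick_grip [(0.76, [385.0, 269.0], [0.513, 0.354, 0.0], 318), (0.63, [367.0, 214.0], [0.438, 0.159, 0.0], 272), (0.57, [465.0, 256.0], [0.302, 0.419, 0.0], 398)]
pick_tip [(0.87, [419.0, 212.0], [0.3, 0.225, 0.0], 344), (0.78, [462.0, 258.0], [0.314, 0.419, -0.0], 345), (0.65, [366.0, 206.0], [0.423, 0.131, 0.0], 278)]
key_center []
key_notch []
cover_edge [(0.82, [286.0, 182.0], [0.582, -0.083, 0.0], 1594)]
stop [(0.57, [274.0, 148.0], [0.536, -0.273, 0.0], 285), (0.49, [364.0, 210.0], [0.438, 0.143, 0.0], 286)]
faceplate [(0.71, [273.0, 147.0], [0.535, -0.28, 0.0], 303)]
bowl [(0.79, [283.0, 259.0], [0.727, 0.203, 0.0], 1495)]
wax [(0.73, [212.0, 165.0], [0.757, -0.274, 0.0], 446)]
blank []
top [0.45477949 0.09485188 0.98091885] [ 0.115 -0.003 -0.993] 364.41328957329426
block [(0.56, [365.0, 195.0], [0.588, -0.051, 0.0], 2349), (0.48, [255.0, 225.0], [0.51, 0.246, 0.0], 238)]
stand_s
[... 826 characters left out ...]
nt_pos': array([-1.36601818e+00,  5.27361411e-02,  1.61286039e+00, -8.96787976e-06,
        1.47601240e+00, -1.19002242e-01]), 'joint_vel': array([-0.00019147,  0.0010209 , -0.00046142, -0.00085008, -0.00055679,
       -0.0003633 ]), 'joint_efforts': array([-1.49635102e-04, -3.93681085e+01, -3.70452905e+01, -1.93897008e-04,
        4.32231118e-04,  1.16037526e-05]), 'tool_pos': array([ 0.19884055, -0.59251958,  0.19460484]), 'tool_rot': array([-7.94227112e-06,  9.86924309e-01,  1.61184391e-01, -4.80875486e-06]), 'contact_force': array([-0.29632587,  0.29794184, -0.2545335 ]), 'ft_torque': array([-0.00451793,  0.02806582, -0.03141653]), 'grasp_force': 0.0, 'gripper_width': 1.0034722510576848}
```

```bash
python3 - <<'E'
from h import *
save("top","t1.png",(160,90,480,330),2.5)
save("scene","s1.png",(220,120,500,330),2.8)
E
```

```text
(no output)
```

View pics/t1.png

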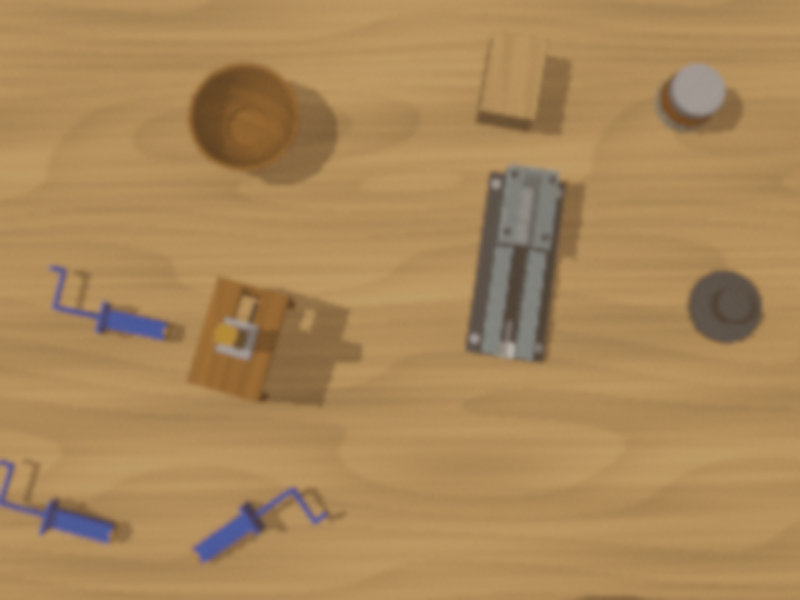

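View pics/s1.png

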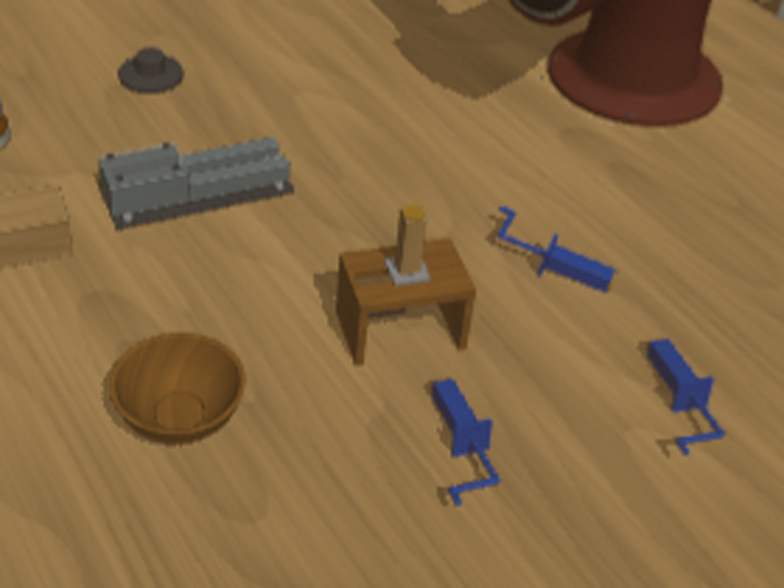

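The top crop shows the block (centre px ~(365,195)), the stand with the wooden-handled pick at ~(253,226), and the key as a pale bar under the cover at ~(369,176). There are four candidates for the pick: wooden in the stand (253,226), and blue ones at (213,220), (185,298) and (255,297). I choose the wooden one in the stand.

```bash
cat > fit.py <<'E'
from h import *
from scipy.optimize import minimize
def box(x0,x1,y0,y1,z0,z1): return np.array([[x,y,z] for x in(x0,x1) for y in(y0,y1) for z in(z0,z1)],float)/1000
def sil(n,boxes,p,S=4):
    m=np.zeros((400*S,640*S),np.uint8); c,s=np.cos(p[2]),np.sin(p[2])
    for b in boxes:
        P=b.copy(); P[:,:2]=b[:,:2]@np.array([[c,s],[-s,c]])+p[:2]
        u=(proj(n,P)+.5)*S
        cv2.fillConvexPoly(m,cv2.convexHull(np.round(u*16).astype(np.int32)),255,shift=4)
    return cv2.resize(m,(640,400),interpolation=cv2.INTER_AREA)/255.
def fit(masks,boxes,p0):
    def f(p): return sum(np.abs(sil(n,boxes,p)-m).sum()/m.sum() for n,m in masks.items())
    best=min((minimize(f,np.array(p0)+d,method="Nelder-Mead",options=dict(initial_simplex=np.array(p0)+d+np.array([[0,0,0],[.01,0,0],[0,.01,0],[0,0,.08]]),xatol=1e-4,fatol=1e-4)) for d in ([0,0,0],[.005,-.005,.05])),key=lambda r:r.fun)
    return best.x,best.fun
E
python3 - <<'E'
from fit import *
im={n:grab_frame(n) for n in("scene","top")}
bm={};sm={}
for n in im:
    t=trace(n,"block")[0]["region"]; near=cv2.dilate(t.astype(np.uint8),np.ones((9,9)))>0
    a=im[n].astype(int); grey=(a[:,:,0]-a[:,:,2])<25
    bm[n]=(grey&near).astype(float); sm[n]=trace(n,"stand_seat")[0]["region"].astype(float)
    print(n,t.sum(),(grey&near).sum())
# block, x measured from its outline centre
for zb in(4,6,8):
    B=[box(-100,100,-42,42,0,zb),box(-100,5,-27,27,0,30),box(5,100,-27,27,0,50)]
    for cams in(("scene","top"),("top",),("scene",)):
        print(zb,cams,fit({n:bm[n] for n in cams},B,[.585,-.05,-.1]))
S=[box(-55,55,-37,37,68,78),box(-55,-45,-37,37,0,78),box(45,55,-37,37,0,78)]
for cams in(("scene","top"),("top",),("scene",)):
    print("stand",cams,fit({n:sm[n] for n in cams},S,[.48,.235,-.25]))
o=[]
for n in im:
    for t in trace(n,"pick_grip")[:4]: o.append((n,np.round(t["location"],1).tolist(),at(n,t["location"],.112).round(4).tolist(),round(t["p"],2)))
print(*o,sep="\n")
# pictures: cap/collar detail and block
cv2.imwrite("pics/t2.png",cv2.resize(np.hstack([im["top"][195:255,225:285],im["top"][150:240,340:400][:60],im["top"][150:240,340:400][30:90]])[:,:,::-1],None,fx=4.4,fy=4.4,interpolation=cv2.INTER_CUBIC))
E
```

```text
scene 1572 1455
top 2364 2009
4 ('scene', 'top') (array([ 0.58106894, -0.05537628, -0.15468619]), np.float64(0.31749792331650617))
4 ('top',) (array([ 0.58429644, -0.05356441, -0.15554929]), np.float64(0.19350374296059888))
4 ('scene',) (array([ 0.58015126, -0.05851472, -0.15986118]), np.float64(0.11784650630011453))Traceback (most recent call last):
  File "<stdin>", line 13, in <module>
  File "fit.py", line 13, in fit
    best=min((minimize(f,np.array(p0)+d,method="Nelder-Mead",options=dict(initial_simplex=np.array(p0)+d+np.array([[0,0,0],[.01,0,0],[0,.01,0],[0,0,.08]]),xatol=1e-4,fatol=1e-4)) for d in ([0,0,0],[.005,-.005,.05])),key=lambda r:r.fun)
  File "fit.py", line 13, in <genexpr>
    best=min((minimize(f,np.array(p0)+d,method="Nelder-Mead",options=dict(initial_simplex=np.array(p0)+d+np.array([[0,0,0],[.01,0,0],[0,.01,0],[0,0,.08]]),xatol=1e-4,fatol=1e-4)) for d in ([0,0,0],[.005,-.005,.05])),key=lambda r:r.fun)
              ~~~~~~~~^^^^^^^^^^^^^^^^^^^^^^^^^^^^^^^^^^^^^^^^^^^^^^^^^^^^^^^^^^^^^^^^^^^^^^^^^^^^^^^^^^^^^^^^^^^^^^^^^^^^^^^^^^^^^^^^^^^^^^^^^^^^^^^^^^^^^^^^^^^^^^
[... 235 characters left out ...]
 def f(p): return sum(np.abs(sil(n,boxes,p)-m).sum()/m.sum() for n,m in masks.items())
                     ~~~^^^^^^^^^^^^^^^^^^^^^^^^^^^^^^^^^^^^^^^^^^^^^^^^^^^^^^^^^^^^^^^^^
  File "fit.py", line 12, in <genexpr>
    def f(p): return sum(np.abs(sil(n,boxes,p)-m).sum()/m.sum() for n,m in masks.items())
                                ~~~^^^^^^^^^^^
  File "fit.py", line 8, in sil
    u=(proj(n,P)+.5)*S
       ~~~~^^^^^
  File "h.py", line 16, in proj
    K,d,o,M=cam(n); Pc=(np.atleast_2d(P)-o)@M
            ~~~^^^
  File "h.py", line 5, in cam
    c=camera_info(n); K=np.array(c["camera_matrix"],float); d=np.array(c["distortion"],float)
ValueError: time passes only in moves, steps and waits
```

```bash
sed -i 's/^def cam(n)/import functools\n@functools.lru_cache(None)\ndef cam(n)/' h.py
cat > m.py <<'E'
from fit import *
im={n:grab_frame(n) for n in("scene","top")}
bm={n:trace(n,"block")[0]["region"].astype(float) for n in im}
sm={n:trace(n,"stand_seat")[0]["region"].astype(float) for n in im}
gr={n:trace(n,"pick_grip")[:4] for n in im}
np.savez("d.npz",s=im["scene"],t=im["top"],bs=bm["scene"],bt=bm["top"],ss=sm["scene"],st=sm["top"])
CC=(("scene","top"),("top",),("scene",))
for zb in(6,):
    B=[box(-100,100,-42,42,0,zb),box(-100,5,-27,27,0,30),box(5,100,-27,27,0,50)]
    for cams in CC: print(zb,cams,fit({n:bm[n] for n in cams},B,[.585,-.05,-.1]))
S=[box(-55,55,-37,37,68,78),box(-55,-45,-37,37,0,78),box(45,55,-37,37,0,78),box(-25,-5,-10,10,78,148)]
for cams in CC: print("stand",cams,fit({n:sm[n] for n in cams},S[:3],[.48,.235,-.25]))
for n in im:
    for t in gr[n]: print(n,np.round(t["location"],1).tolist(),at(n,t["location"],.112).round(4).tolist(),round(t["p"],2))
T=im["top"]
cv2.imwrite("pics/t2.png",cv2.resize(np.hstack([T[195:255,225:285],T[150:210,340:400],T[180:240,335:395]])[:,:,::-1],None,fx=4.4,fy=4.4,interpolation=cv2.INTER_CUBIC))
E
python3 m.py
```

```text
6 ('scene', 'top') (array([ 0.58292032, -0.05330544, -0.16439954]), np.float64(0.10903703263937789))
6 ('top',) (array([ 0.58450281, -0.05343848, -0.15559685]), np.float64(0.037962193863424705))
6 ('scene',) (array([ 0.58158611, -0.05382895, -0.17871251]), np.float64(0.05656118222656005))
stand ('scene', 'top') (array([ 0.50485926,  0.23670336, -0.29961274]), np.float64(0.5792215317262605))
stand ('top',) (array([ 0.50535219,  0.23705138, -0.27891597]), np.float64(0.27120371304611035))
stand ('scene',) (array([ 0.503691  ,  0.23536552, -0.31603398]), np.float64(0.2793040596520298))
scene [365.1, 213.2] [0.5181, 0.2548, 0.112] 0.89
scene [423.5, 214.9] [0.3916, 0.3288, 0.112] 0.89
scene [462.1, 255.9] [0.4029, 0.4789, 0.112] 0.71
scene [384.1, 272.5] [0.5881, 0.4351, 0.112] 0.68
top [205.5, 216.4] [0.5253, 0.3487, 0.112] 0.88
top [186.1, 299.6] [0.3304, 0.3911, 0.112] 0.74
top [254.3, 302.5] [0.3222, 0.231, 0.112] 0.63
top [254.1, 223.4] [0.507, 0.2319, 0.112] 0.55
```

View pics/t2.png

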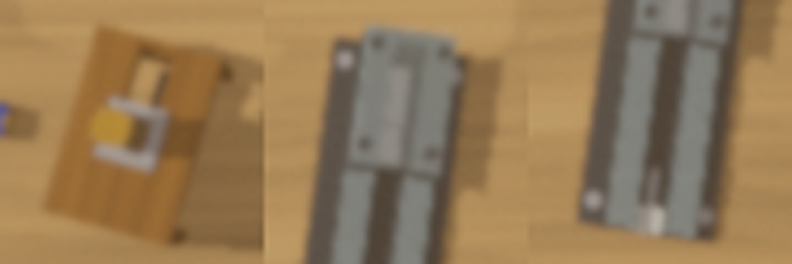

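```bash
python3 - <<'E'
from h import *
g=lambda x,y:[225+(x+.5)/4.4-.5,195+(y+.5)/4.4-.5]
col=[at("top",g(*c),.082) for c in((110,97),(168,105),(155,170),(92,158))]
print("collar",np.mean(col,0).round(4),[(c.round(4)).tolist() for c in col])
print("cap top",at("top",g(111,126),.148).round(4),"cap scene",at("scene",[367.5,196],.148).round(4))
c=[at("top",[340+(x-264+.5)/4.4-.5,150+(y+.5)/4.4-.5],.050) for x,y in((350,165),(437,177))]
print("cover edge",c, np.mean(c,0), "angle",np.arctan2(c[0][0]-c[1][0],c[1][1]-c[0][1]))
yaw=-.16; C=np.array([.5835,-.0534]); X=np.array([np.cos(yaw),np.sin(yaw)]);Y=np.array([-X[1],X[0]])
for p in c: print((p[:2]-C)@X,(p[:2]-C)@Y)
im=np.load("d.npz")["t"].astype(np.float32).mean(2)
def prof(xs,y,z):
    P=np.array([[*(C+X*x+Y*y),z] for x in xs]); u=proj("top",P).astype(np.float32)
    return cv2.remap(im,u[:,0].copy(),u[:,1].copy(),cv2.INTER_CUBIC)[:,0]
xs=np.arange(-.105,.1,.003)
for z in(.018,):
    q=np.mean([prof(xs,y,z) for y in(-.003,0,.003)],0)
    print([(round(a*1000),int(b)) for a,b in zip(xs,q)])
ys=np.arange(-.045,.046,.003)
for x,z in((-.03,.03),(-.06,.03),(.05,.05)):
    u=proj("top",np.array([[*(C+X*x+Y*y),z] for y in ys])).astype(np.float32)
    print(x,[(round(a*1000),int(b)) for a,b in zip(ys,cv2.remap(im,u[:,0].copy(),u[:,1].copy(),cv2.INTER_CUBIC)[:,0])])
E
```

```text
collar [0.5056 0.2358 0.082 ] [[0.5257, 0.2479, 0.082], [0.5207, 0.2152, 0.082], [0.4844, 0.2224, 0.082], [0.4915, 0.2578, 0.082]]
cap top [0.5053 0.236  0.148 ] cap scene [0.502  0.2358 0.148 ]
cover edge [array([ 0.60091789, -0.02952787,  0.05      ]), array([ 0.59311596, -0.08053456,  0.05      ])] [ 0.59701692 -0.05503122  0.05      ] angle 2.9898103055876204
0.01339214623132761 0.02634220555901948
0.013816171745779064 -0.0252559844998824
[(-105, 130), (-102, 134), (-99, 147), (-96, 155), (-93, 156), (-90, 156), (-87, 151), (-84, 130), (-81, 105), (-78, 97), (-75, 97), (-72, 97), (-69, 97), (-66, 96), (-63, 90), (-60, 79), (-57, 70), (-54, 67), (-51, 68), (-48, 68), (-45, 68), (-42, 68), (-39, 68), (-36, 68), (-33, 68), (-30, 68), (-27, 68), (-24, 67), (-21, 67), (-18, 68), (-15, 67), (-12, 68), (-9, 68), (-6, 67), (-3, 67), (0, 67), (3, 69), (6, 68), (9, 68), (12, 68), (15, 68), (18, 75), (21, 97), (24, 121), (27, 133), (30, 137), (33, 137), (36, 136), (39, 136), (42, 135), (45, 132), (48, 130), (51, 134), (54, 136), (57, 136), (60, 136), (63, 135), (66, 135), (69, 135), (72, 13
[... 429 characters left out ...]
), (45, 120)]
-0.06 [(-45, 121), (-42, 106), (-39, 94), (-36, 79), (-33, 69), (-30, 74), (-27, 101), (-24, 124), (-21, 127), (-18, 127), (-15, 128), (-12, 124), (-9, 111), (-6, 88), (-3, 72), (0, 75), (3, 75), (6, 73), (9, 91), (12, 119), (15, 127), (18, 128), (21, 129), (24, 125), (27, 110), (30, 89), (33, 81), (36, 80), (39, 81), (42, 92), (45, 116)]
0.05 [(-45, 102), (-42, 103), (-39, 103), (-36, 94), (-33, 79), (-30, 75), (-27, 96), (-24, 117), (-21, 124), (-18, 125), (-15, 124), (-12, 122), (-9, 114), (-6, 105), (-3, 113), (0, 130), (3, 136), (6, 137), (9, 133), (12, 128), (15, 125), (18, 124), (21, 125), (24, 128), (27, 121), (30, 97), (33, 83), (36, 81), (39, 82), (42, 85), (45, 104)]
```

Emit:
play_rows(linear=[[0.034,0.045,0.01],[0.034,0.045,0.01],[0.034,0.045,0],[0.034,0.045,0],[0.034,0.045,0],[0.034,0.045,0],[0.034,0.045,0],[0.034,0.045,0]], turn=[7.15,7.15,7.15,7.15,7.15,7.15,7.15,7.15], hand=0.07)

```text
time: 3.1
tool_pos: [0.4718, -0.231, 0.2149]
tool_rot: [0.0, 0.788, 0.616, 0.0]
contact_force: [0.7, -1.1, -0.1]
gripper_width: 0.817
grasp_force: 0.0
```

Emit:
play_rows(linear=[[0.0042,0.0586,0],[0.0042,0.0586,0],[0.0042,0.0586,0],[0.0042,0.0586,0],[0.0042,0.0586,0],[0.0042,0.0586,0],[0.0042,0.0586,0],[0.0042,0.0586,0]], turn=[0,0,0,0,0,0,0,0])

```text
time: 4.1
tool_pos: [0.5044, 0.2383, 0.2149]
tool_rot: [0.0, 0.789, 0.614, 0.0]
contact_force: [0.6, -0.0, -0.1]
gripper_width: 0.815
grasp_force: 0.0
```

Emit:
play_rows(linear=[[0,0,0],[0,0,0]], turn=[0,0])

```text
time: 4.35
tool_pos: [0.5043, 0.2362, 0.2144]
tool_rot: [0.0, 0.789, 0.614, -0.0]
contact_force: [-0.1, 0.0, 0.1]
gripper_width: 0.823
grasp_force: 0.0
```

Emit:
play_rows(linear=[[0,0,-0.03],[0,0,-0.03],[0,0,-0.03],[0,0,-0.02],[0,0,-0.013],[0,0,0]], turn=[0,0,0,0,0,0])

```text
time: 5.1
tool_pos: [0.5041, 0.2358, 0.091]
tool_rot: [-0.0, 0.79, 0.614, -0.001]
contact_force: [0.5, 0.1, 0.5]
gripper_width: 0.817
grasp_force: 0.0
```

```bash
python3 - <<'E'
from h import *
save("scene","s3.png",(310,150,430,260),5)
print(state()["tool_pos"],state()["contact_force"])
E
```

```text
[0.50480646 0.23616352 0.09201444] [ 0.09428499 -0.3103665   0.12786545]
```

View pics/s3.png

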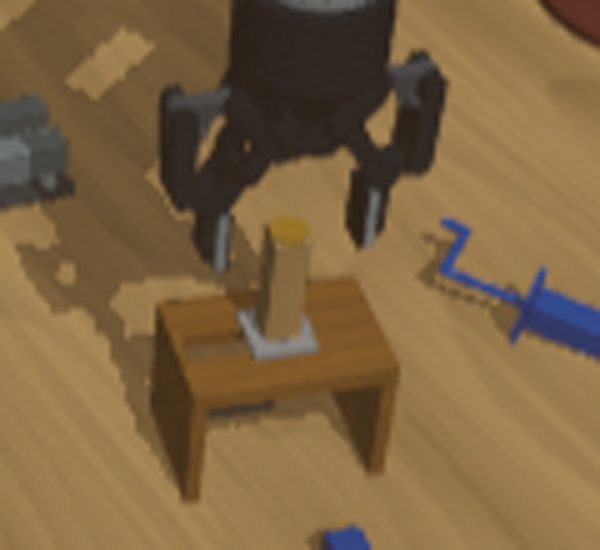

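The wooden handle at px ~(367,205) stands between the open fingers, and they are clear of the collar and the stand. Closing.

Emit:
play_rows(linear=[[0,0,0],[0,0,0],[0,0,0],[0,0,0],[0,0,0],[0,0,0]], turn=[0,0,0,0,0,0], hand=0.0)

```text
time: 5.9
tool_pos: [0.5052, 0.2366, 0.0926]
tool_rot: [0.0, 0.789, 0.614, 0.001]
contact_force: [-0.4, -0.3, 5.9]
gripper_width: 0.22
grasp_force: 60.6
```

Emit:
play_rows(linear=[[0,0,0.005],[0,0,0.015],[0,0,0.02],[0,0,0.02],[0,0,0.02],[0,0,0.02],[0,0,0.01],[0,0,0]], turn=[0,0,0,0,0,0,0,0])

```text
time: 6.9
tool_pos: [0.5049, 0.2364, 0.2027]
tool_rot: [0.0, 0.789, 0.614, 0.001]
contact_force: [1.0, -0.4, -1.3]
gripper_width: 0.216
grasp_force: 59.8
```

```bash
python3 - <<'E'
from h import *
s=state();print(s["tool_pos"],s["contact_force"],s["gripper_width"])
a=grab_frame("scene")[110:250,300:440];b=grab_frame("top")[160:300,190:330]
cv2.imwrite("pics/l1.png",cv2.resize(np.hstack([a,b])[:,:,::-1],None,fx=2.8,fy=2.8,interpolation=cv2.INTER_CUBIC))
for n in("scene","top"):
  for k in("pick_grip","pick_tip"):
    print(n,k,[(round(t["p"],2),np.round(t["location"]).tolist()) for t in trace(n,k)])
# predicted tip/collar
p=s["tool_pos"]+[0,0,.02]; y=np.radians(75.8-90)
T=p+[.04*np.cos(y),.04*np.sin(y),-.1]
for n in("scene","top"): print(n,"pred tip",proj(n,T).round(1),"heel",proj(n,p-[0,0,.084]).round(1))
E
```

```text
[0.50493993 0.2364296  0.20268513] [ 0.99111718 -0.39259336 -1.32030265] 0.21583087092132738
scene pick_grip [(0.86, [420.0, 215.0]), (0.85, [385.0, 272.0]), (0.82, [464.0, 256.0]), (0.72, [368.0, 184.0])]
scene pick_tip [(0.92, [384.0, 275.0]), (0.75, [421.0, 215.0]), (0.74, [369.0, 177.0]), (0.58, [464.0, 258.0])]
top pick_grip [(0.54, [281.0, 293.0])]
top pick_tip [(0.45, [284.0, 291.0])]
scene pred tip [[350.8 206.6]] heel [[366.3 199.3]]
top pred tip [[255.7 207.6]] heel [[250.3 223.7]]
```

View pics/l1.png

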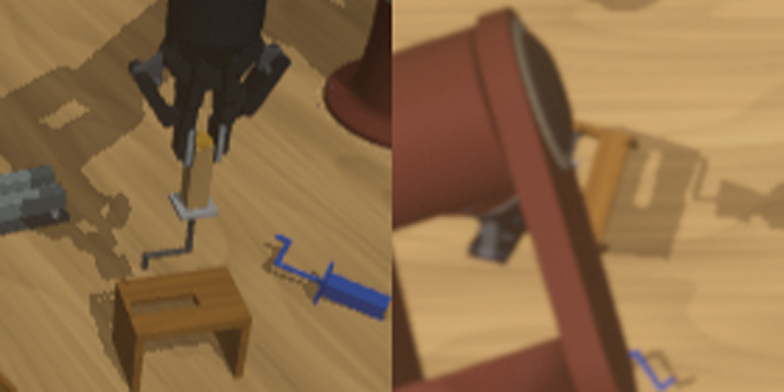

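The pick hangs cleanly from the gripper with its toe towards the block's +x. The tip shows at px (351,205) where (351,207) was predicted. Moving to a point above the open slot.

Emit:
play_rows(linear=[[0.005,-0.03,0],[0.005,-0.047,0],[0.005,-0.047,0],[0.005,-0.047,0],[0.005,-0.047,0],[0.0045,-0.04,0],[0,-0.023,0],[0,0,0]], turn=[1,1,1,1,1.1,0,0,0])

```text
time: 8.2
tool_pos: [0.5337, -0.0459, 0.2011]
tool_rot: [-0.0, 0.762, 0.647, -0.0]
contact_force: [0.9, 0.7, -1.5]
gripper_width: 0.22
grasp_force: 59.8
```

```bash
cat > look.py <<'E'
from h import *
import sys
s=state();print(s["tool_pos"],s["contact_force"],s["tool_rot"])
q=s["tool_rot"]; y=2*np.arctan2(q[2],q[1])-np.pi/2
X=np.array([np.cos(y),np.sin(y),0]); p=s["tool_pos"]; T=p+.04*X-[0,0,.0806]
B=np.array([.5970,-.0548]); bx=np.array([np.cos(-.158),np.sin(-.158)]); d=T[:2]-B
print("yaw",y,"tip",T.round(4),"block x,y",(d@bx).round(4),(d@[-bx[1],bx[0]]).round(4))
if len(sys.argv)>1:
    u=proj("scene",T)[0];c=np.round(u).astype(int); im=grab_frame("scene")[c[1]-60:c[1]+50,c[0]-60:c[0]+70][:,:,::-1]
    print("pred tip px in crop",(u-c+60)*5)
    cv2.imwrite("pics/"+sys.argv[1],cv2.resize(im,None,fx=5,fy=5,interpolation=cv2.INTER_CUBIC))
E
python3 look.py
```

```text
[ 0.53371611 -0.04594322  0.20105565] [ 0.87877401  0.74977692 -1.49801826] [-4.04563948e-04  7.62115153e-01  6.47441318e-01 -2.66068482e-04]
yaw -0.1623515556320585 tip [ 0.5732 -0.0524  0.1205] block x,y -0.0239 -0.0014
```

Emit:
play_rows(linear=[[0,0.0012,-0.02],[0,0,-0.025],[0,0,-0.02],[0,0,-0.01],[0,0,0]], turn=[0,0,0,0,0])

```text
time: 8.82
tool_pos: [0.5333, -0.043, 0.1255]
tool_rot: [-0.001, 0.761, 0.649, -0.001]
contact_force: [0.3, -0.6, -0.4]
gripper_width: 0.219
grasp_force: 59.8
```

```bash
python3 look.py b1.png
```

```text
[ 0.53334471 -0.04300024  0.12548485] [ 0.29244871 -0.62573095 -0.35966   ] [-7.69780680e-04  7.61064338e-01  6.48675705e-01 -5.57058948e-04]
yaw -0.15910937939869485 tip [ 0.5728 -0.0493  0.0449] block x,y -0.0247 0.0016
pred tip px in crop [302.43985648 297.99816084]
```

View pics/b1.png

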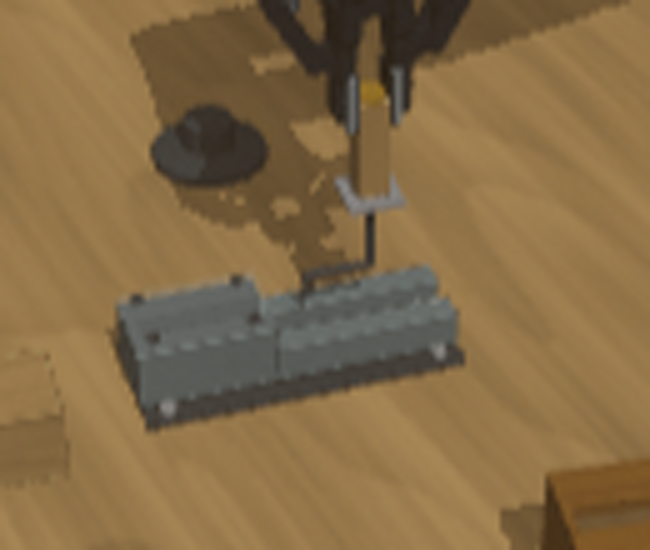

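The tip shows at crop (304,295), over the open slot just in front of the cover, as predicted (302,298). Lowering into the slot, then going under the cover.

Emit:
play_rows(linear=[[0,0,-0.008],[0,0,-0.008],[0,0,-0.006],[0,0,0],[0,0,0]], turn=[0,0,0,0,0])

```text
time: 9.5
tool_pos: [0.5341, -0.0435, 0.1047]
tool_rot: [0.0, 0.761, 0.648, 0.0]
contact_force: [-0.1, 0.2, -0.5]
gripper_width: 0.217
grasp_force: 59.8
```

```bash
python3 look.py
```

```text
[ 0.53407243 -0.04354875  0.10470376] [-0.1310788   0.18128754 -0.512298  ] [7.62573609e-05 7.61256751e-01 6.48450576e-01 6.84291103e-05]
yaw -0.15970168358336712 tip [ 0.5736 -0.0499  0.0241] block x,y -0.0239 0.0011
```

Emit:
play_rows(linear=[[0,0,-0.0015],[0.0075,-0.0013,0],[0.0075,-0.0013,0],[0.0075,-0.0013,0],[0.0075,-0.0013,0],[0.0075,-0.0013,0],[0,0,0]], turn=[0,0,0,0,0,0,0])

```text
time: 10.38
tool_pos: [0.572, -0.0501, 0.1031]
tool_rot: [-0.0, 0.761, 0.648, -0.0]
contact_force: [-0.9, -0.6, -1.5]
gripper_width: 0.218
grasp_force: 59.8
```

Emit:
play_rows(linear=[[0.004,-0.0007,0],[0.004,-0.0007,0],[0.004,-0.0007,0],[0,0,0],[0,0,0]], turn=[0,0,0,0,0])

```text
time: 11.0
tool_pos: [0.5834, -0.0521, 0.1031]
tool_rot: [-0.0, 0.761, 0.648, -0.0]
contact_force: [-0.4, 0.0, -1.6]
gripper_width: 0.214
grasp_force: 59.8
```

```bash
python3 look.py
```

```text
[ 0.58337688 -0.05209604  0.1030522 ] [-0.44689681  0.02201627 -1.61605326] [-8.25092073e-05  7.61255168e-01  6.48452433e-01 -6.73606412e-05]
yaw -0.15969680369953676 tip [ 0.6229 -0.0585  0.0225] block x,y 0.0261 0.0005
```

Emit:
play_rows(linear=[[0,0,-0.002],[0,0,-0.0015],[0,0,-0.0015],[0,0,-0.001],[0,0,0]], turn=[0,0,0,0,0])

```text
time: 11.62
tool_pos: [0.5834, -0.0521, 0.0969]
tool_rot: [-0.0, 0.761, 0.648, -0.0]
contact_force: [0.8, 0.4, -0.5]
gripper_width: 0.216
grasp_force: 59.8
```

Emit:
play_rows(linear=[[0,0,-0.001],[0,0,-0.001],[0,0,-0.001],[0,0,0]], turn=[0,0,0,0])

```text
time: 12.12
tool_pos: [0.5834, -0.0521, 0.094]
tool_rot: [-0.0, 0.761, 0.648, -0.0]
contact_force: [-0.2, 0.2, -0.7]
gripper_width: 0.223
grasp_force: 59.8
```

Emit:
play_rows(linear=[[-0.002,0.0003,0],[-0.002,0.0003,0],[-0.002,0.0003,0],[-0.002,0.0004,0],[-0.002,0.0003,0],[0,0,0]], turn=[0,0,0,0,0,0])

```text
time: 12.88
tool_pos: [0.5733, -0.0505, 0.0941]
tool_rot: [-0.0, 0.761, 0.648, -0.0]
contact_force: [0.6, -0.3, -1.0]
gripper_width: 0.22
grasp_force: 59.8
```

```bash
python3 look.py
```

```text
[ 0.57327503 -0.05047801  0.09412224] [ 0.58766715 -0.26871614 -1.03924769] [-4.64739154e-05  7.61234372e-01  6.48476851e-01 -5.09543356e-05]
yaw -0.1596326554578702 tip [ 0.6128 -0.0568  0.0135] block x,y 0.0159 0.0005
```

Emit:
play_rows(linear=[[-0.004,0.0006,0],[-0.004,0.0006,0],[-0.004,0.0007,0],[-0.004,0.0006,0],[-0.004,0.0006,0],[-0.004,0.0007,0],[-0.004,0.0006,0],[0,0,0]], turn=[0,0,0,0,0,0,0,0])

```text
time: 13.88
tool_pos: [0.545, -0.046, 0.094]
tool_rot: [-0.0, 0.761, 0.648, -0.0]
contact_force: [-0.3, 1.0, -0.1]
gripper_width: 0.219
grasp_force: 59.8
```

```bash
python3 look.py b2.png; python3 - <<'E'
from h import *
im=cv2.imread("pics/b2.png"); t=grab_frame("top")[140:250,320:420][:,:,::-1]
cv2.imwrite("pics/b2.png",np.hstack([im[150:,:400],cv2.resize(t,(364,400),interpolation=cv2.INTER_CUBIC)]))
for n in("scene","top"):
  for k in("key_center","key_notch"): print(n,k,[(round(r["p"],2),np.round(r["location"]).tolist(),at(n,r["location"],.018)) for r in trace(n,k)[:2]])
E
```

```text
[ 0.54502144 -0.04600892  0.09401   ] [-0.25488085  0.96013102 -0.09300674] [-1.93692726e-04  7.61237896e-01  6.48472671e-01 -1.54754046e-04]
yaw -0.15964359024994468 tip [ 0.5845 -0.0524  0.0134] block x,y -0.0127 0.0004
pred tip px in crop [299.26143959 301.62122042]
scene key_center []
scene key_notch [(0.4, [271.0, 149.0], array([ 0.55564636, -0.24603296,  0.018     ]))]
top key_center []
top key_notch []
```

View pics/b2.png

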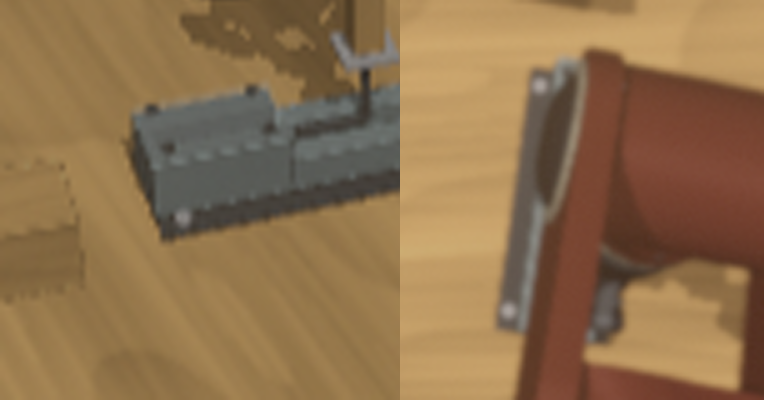

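The arm hides the slot in the top view, and the wall hides the key in the scene view. Only the shank at crop (363,95) shows, so the force at the stop must confirm the catch.

Emit:
play_rows(linear=[[-0.004,0.0006,0],[-0.004,0.0006,0],[-0.004,0.0007,0],[-0.004,0.0006,0],[-0.004,0.0006,0],[-0.004,0.0007,0],[-0.004,0.0006,0],[0,0,0]], turn=[0,0,0,0,0,0,0,0])

```text
time: 15.18
tool_pos: [0.5171, -0.0416, 0.094]
tool_rot: [-0.0, 0.761, 0.648, -0.0]
contact_force: [0.0, -0.6, -1.1]
gripper_width: 0.217
grasp_force: 59.8
```

Emit:
play_rows(linear=[[-0.003,0.0005,0],[-0.003,0.0005,0],[-0.003,0.0004,0],[0,0,0]], turn=[0,0,0,0])

```text
time: 15.68
tool_pos: [0.5082, -0.0402, 0.0941]
tool_rot: [-0.0, 0.761, 0.648, -0.0]
contact_force: [-0.6, -0.3, -1.1]
gripper_width: 0.219
grasp_force: 59.8
```

Emit:
play_rows(linear=[[-0.003,0.0005,0],[-0.003,0.0005,0],[-0.002,0.0003,0],[0,0,0]], turn=[0,0,0,0])

```text
time: 16.18
tool_pos: [0.5002, -0.039, 0.0941]
tool_rot: [-0.0, 0.761, 0.648, -0.0]
contact_force: [0.6, -0.4, -1.0]
gripper_width: 0.218
grasp_force: 59.8
```

Emit:
play_rows(linear=[[-0.001,0.00016,0],[-0.001,0.00016,0]], turn=[0,0])

```text
time: 16.42
tool_pos: [0.4984, -0.0387, 0.0941]
tool_rot: [-0.0, 0.761, 0.648, -0.0]
contact_force: [-0.4, 0.4, -0.9]
gripper_width: 0.22
grasp_force: 59.8
```

Emit:
play_rows(linear=[[-0.001,0.00016,0]], turn=[0])

```text
time: 16.55
tool_pos: [0.4974, -0.0385, 0.0941]
tool_rot: [-0.0, 0.761, 0.648, -0.0]
contact_force: [0.3, -0.0, -0.9]
gripper_width: 0.218
grasp_force: 59.8
```

Emit:
play_rows(linear=[[-0.001,0.00016,0]], turn=[0])

```text
time: 16.68
tool_pos: [0.4964, -0.0383, 0.0941]
tool_rot: [0.0, 0.761, 0.648, 0.0]
contact_force: [0.9, 0.2, -1.2]
gripper_width: 0.221
grasp_force: 59.8
```

Emit:
play_rows(linear=[[-0.001,0.00016,0]], turn=[0])

```text
time: 16.8
tool_pos: [0.4957, -0.0382, 0.0941]
tool_rot: [0.0, 0.761, 0.648, 0.0]
contact_force: [1.3, 0.6, -1.7]
gripper_width: 0.219
grasp_force: 59.7
```

Emit:
play_rows(linear=[[-0.001,0.00016,0]], turn=[0])

```text
time: 16.92
tool_pos: [0.4951, -0.0381, 0.0943]
tool_rot: [0.001, 0.761, 0.648, 0.001]
contact_force: [2.5, -0.4, -2.9]
gripper_width: 0.22
grasp_force: 59.7
```

Emit:
play_rows(linear=[[-0.001,0.00016,0]], turn=[0])

```text
time: 17.05
tool_pos: [0.4944, -0.038, 0.0946]
tool_rot: [0.001, 0.761, 0.648, 0.001]
contact_force: [3.4, -0.4, -1.7]
gripper_width: 0.215
grasp_force: 59.8
```

Emit:
play_rows(linear=[[-0.0007,0.00011,0]], turn=[0])

```text
time: 17.18
tool_pos: [0.4939, -0.0379, 0.0948]
tool_rot: [0.001, 0.761, 0.648, 0.001]
contact_force: [5.0, -0.2, -2.0]
gripper_width: 0.219
grasp_force: 59.9
```

Contact with the stop: the force is rising steadily as the pull goes on. Bringing it up to 8 N.

Emit:
play_rows(linear=[[-0.0008,0.00013,-0.0005]], turn=[0])

```text
time: 17.3
tool_pos: [0.4933, -0.0379, 0.0945]
tool_rot: [0.001, 0.761, 0.648, 0.001]
contact_force: [5.9, -1.0, -0.3]
gripper_width: 0.219
grasp_force: 60.2
```

Emit:
play_rows(linear=[[-0.0006,0.0001,-0.0004],[0,0,0]], turn=[0,0])

```text
time: 17.55
tool_pos: [0.4931, -0.0378, 0.0944]
tool_rot: [0.002, 0.761, 0.648, 0.002]
contact_force: [5.8, 0.3, -0.4]
gripper_width: 0.218
grasp_force: 60.3
```

```bash
python3 look.py
```

```text
[ 0.49310319 -0.03778867  0.09444094] [ 5.77742057  0.30220793 -0.36675044] [0.00171042 0.76124329 0.64846231 0.00153666]
yaw -0.15966634761534637 tip [ 0.5326 -0.0441  0.0138] block x,y -0.0653 0.0004
```

Emit:
play_rows(linear=[[-0.0008,0.00013,0],[0,0,0]], turn=[0,0])

```text
time: 17.8
tool_pos: [0.4927, -0.0377, 0.0946]
tool_rot: [0.002, 0.761, 0.648, 0.002]
contact_force: [6.2, -1.1, -0.8]
gripper_width: 0.219
grasp_force: 60.4
```

Emit:
play_rows(linear=[[-0.0006,0.0001,0],[0,0,0]], turn=[0,0])

```text
time: 18.05
tool_pos: [0.4923, -0.0376, 0.0947]
tool_rot: [0.002, 0.761, 0.648, 0.002]
contact_force: [7.4, -0.8, -1.3]
gripper_width: 0.22
grasp_force: 60.4
```

Emit:
play_rows(linear=[[-0.0004,6e-05,0],[0,0,0],[0,0,0]], turn=[0,0,0])

```text
time: 18.42
tool_pos: [0.4921, -0.0376, 0.0948]
tool_rot: [0.002, 0.761, 0.648, 0.002]
contact_force: [7.0, 0.1, -1.2]
gripper_width: 0.218
grasp_force: 60.4
```

Emit:
play_rows(linear=[[0,0,0],[0,0,0],[0,0,0],[0,0,0]], turn=[0,0,0,0])

```text
time: 18.92
tool_pos: [0.4921, -0.0376, 0.0948]
tool_rot: [0.002, 0.761, 0.648, 0.002]
contact_force: [7.6, -0.2, 0.1]
gripper_width: 0.217
grasp_force: 60.4
```

Emit:
play_rows(linear=[[0,0,0],[0,0,0],[0,0,0],[0,0,0]], turn=[0,0,0,0])

```text
time: 19.42
tool_pos: [0.4921, -0.0376, 0.0949]
tool_rot: [0.002, 0.761, 0.648, 0.002]
contact_force: [7.1, -1.1, -0.5]
gripper_width: 0.218
grasp_force: 60.4
```

Steady at 7.0–7.6 N. I'll add slightly and hold again.

Emit:
play_rows(linear=[[-0.0006,0.0001,0],[0,0,0],[0,0,0],[0,0,0],[0,0,0],[0,0,0],[0,0,0],[0,0,0]], turn=[0,0,0,0,0,0,0,0])

```text
time: 20.42
tool_pos: [0.4913, -0.0377, 0.0948]
tool_rot: [0.002, 0.761, 0.648, 0.002]
contact_force: [6.2, -0.7, 0.1]
gripper_width: 0.219
grasp_force: 59.8
```

Emit:
play_rows(linear=[[0,0,0],[0,0,0],[0,0,0],[0,0,0]], turn=[0,0,0,0])

```text
time: 20.92
tool_pos: [0.4913, -0.0377, 0.0948]
tool_rot: [0.002, 0.761, 0.648, 0.002]
contact_force: [5.9, -0.4, 0.5]
gripper_width: 0.22
grasp_force: 59.8
```

Emit:
play_rows(linear=[[-0.0007,0.00011,0],[0,0,0]], turn=[0,0])

```text
time: 21.18
tool_pos: [0.4909, -0.0376, 0.095]
tool_rot: [0.003, 0.761, 0.648, 0.002]
contact_force: [6.6, 0.4, -0.3]
gripper_width: 0.213
grasp_force: 60.1
```

Emit:
play_rows(linear=[[-0.0007,0.00011,0],[0,0,0]], turn=[0,0])

```text
time: 21.42
tool_pos: [0.4905, -0.0375, 0.0952]
tool_rot: [0.003, 0.761, 0.648, 0.002]
contact_force: [8.1, -0.9, 0.2]
gripper_width: 0.217
grasp_force: 60.2
```

Emit:
play_rows(linear=[[0,0,0],[0,0,0]], turn=[0,0])

```text
time: 21.68
tool_pos: [0.4905, -0.0375, 0.0952]
tool_rot: [0.003, 0.761, 0.648, 0.002]
contact_force: [6.8, -1.7, -0.1]
gripper_width: 0.215
grasp_force: 60.2
```

Emit:
play_rows(linear=[[-0.0003,5e-05,0],[0,0,0],[0,0,0]], turn=[0,0,0])

```text
time: 22.05
tool_pos: [0.4903, -0.0375, 0.0953]
tool_rot: [0.003, 0.761, 0.648, 0.003]
contact_force: [6.6, -1.7, -0.1]
gripper_width: 0.22
grasp_force: 60.2
```

Emit:
play_rows(linear=[[0,0,0],[0,0,0],[0,0,0]], turn=[0,0,0])

```text
time: 22.42
tool_pos: [0.4903, -0.0375, 0.0953]
tool_rot: [0.003, 0.761, 0.648, 0.003]
contact_force: [7.1, -1.6, 0.5]
gripper_width: 0.217
grasp_force: 60.2
```

Emit:
play_rows(linear=[[0,0,0],[0,0,0],[0,0,0]], turn=[0,0,0])

```text
time: 22.8
tool_pos: [0.4903, -0.0375, 0.0953]
tool_rot: [0.003, 0.761, 0.648, 0.003]
contact_force: [7.6, -1.4, 0.5]
gripper_width: 0.22
grasp_force: 60.2
```

Emit:
play_rows(linear=[[0,0,0],[0,0,0],[0,0,0]], turn=[0,0,0])

```text
time: 23.18
tool_pos: [0.4903, -0.0375, 0.0953]
tool_rot: [0.003, 0.761, 0.648, 0.003]
contact_force: [7.8, -0.3, 0.3]
gripper_width: 0.217
grasp_force: 60.2
```

About 7.5 N was held for over a second. Easing off now.

Emit:
play_rows(linear=[[0.001,-0.00016,0],[0.001,-0.00016,0],[0.001,-0.00016,0]], turn=[0,0,0])

```text
time: 23.55
tool_pos: [0.4921, -0.0378, 0.0946]
tool_rot: [0.002, 0.761, 0.648, 0.001]
contact_force: [4.5, 0.1, 0.5]
gripper_width: 0.217
grasp_force: 59.7
```

Emit:
play_rows(linear=[[0.0007,-0.00011,0],[0.0007,-0.00011,0]], turn=[0,0])

```text
time: 23.8
tool_pos: [0.4928, -0.0379, 0.0941]
tool_rot: [0.001, 0.761, 0.648, 0.001]
contact_force: [5.7, -1.3, -1.0]
gripper_width: 0.217
grasp_force: 59.6
```

Emit:
play_rows(linear=[[0.001,-0.00016,0],[0.001,-0.00016,0]], turn=[0,0])

```text
time: 24.05
tool_pos: [0.4938, -0.0379, 0.0934]
tool_rot: [0.0, 0.761, 0.648, 0.0]
contact_force: [4.3, -1.0, 0.2]
gripper_width: 0.218
grasp_force: 59.7
```

Emit:
play_rows(linear=[[0.001,-0.00016,0],[0,0,0]], turn=[0,0])

```text
time: 24.3
tool_pos: [0.4943, -0.038, 0.093]
tool_rot: [-0.0, 0.761, 0.648, -0.0]
contact_force: [2.3, -0.9, 0.5]
gripper_width: 0.213
grasp_force: 59.5
```

Emit:
play_rows(linear=[[0.001,-0.00016,0],[0,0,0]], turn=[0,0])

```text
time: 24.55
tool_pos: [0.4949, -0.0381, 0.0927]
tool_rot: [-0.001, 0.761, 0.648, -0.001]
contact_force: [1.7, -0.9, -0.2]
gripper_width: 0.219
grasp_force: 59.3
```

Emit:
play_rows(linear=[[0.001,-0.00016,0],[0,0,0]], turn=[0,0])

```text
time: 24.8
tool_pos: [0.4956, -0.0381, 0.0924]
tool_rot: [-0.001, 0.761, 0.648, -0.001]
contact_force: [0.7, -0.3, -1.9]
gripper_width: 0.218
grasp_force: 59.2
```

Emit:
play_rows(linear=[[0.001,-0.00016,0],[0,0,0]], turn=[0,0])

```text
time: 25.05
tool_pos: [0.4973, -0.0385, 0.0929]
tool_rot: [-0.0, 0.761, 0.648, -0.0]
contact_force: [0.1, 0.9, -1.0]
gripper_width: 0.214
grasp_force: 59.2
```

Emit:
play_rows(linear=[[0.001,-0.00016,0],[0.001,-0.00016,0],[0,0,0]], turn=[0,0,0])

```text
time: 25.42
tool_pos: [0.4997, -0.0389, 0.0932]
tool_rot: [-0.0, 0.761, 0.648, -0.0]
contact_force: [-0.5, 0.7, -1.0]
gripper_width: 0.214
grasp_force: 59.2
```

Emit:
play_rows(linear=[[0,0,0.002],[0,0,0.003],[0,0,0.004],[0,0,0.004],[0,0,0.004],[0,0,0]], turn=[0,0,0,0,0,0])

```text
time: 26.18
tool_pos: [0.5, -0.039, 0.1108]
tool_rot: [0.0, 0.761, 0.648, 0.0]
contact_force: [-0.3, -0.3, -0.8]
gripper_width: 0.216
grasp_force: 59.2
```

Emit:
play_rows(linear=[[0,0,0.02],[0,0,0.03],[0,0,0.03],[0,0,0.016],[0,0,0]], turn=[0,0,0,0,0])

```text
time: 26.8
tool_pos: [0.5006, -0.0391, 0.2082]
tool_rot: [0.001, 0.761, 0.648, 0.001]
contact_force: [-0.0, -0.2, -2.1]
gripper_width: 0.217
grasp_force: 59.2
```

Emit:
play_rows(linear=[[0.001,0.03,0],[0.001,0.047,0],[0.001,0.047,0],[0.001,0.047,0],[0.001,0.047,0],[0,0.036,0],[0,0.0214,0],[0,0,0]], turn=[-1,-1,-1,-1,-1.1,0,0,0])

```text
time: 27.8
tool_pos: [0.504, 0.2371, 0.205]
tool_rot: [-0.0, 0.789, 0.615, -0.001]
contact_force: [-0.6, -0.7, -0.5]
gripper_width: 0.219
grasp_force: 59.1
```

```bash
python3 look.py; python3 - <<'E'
from h import *
t=grab_frame("top")[150:250,320:420];a=grab_frame("scene")[110:210,310:410]
cv2.imwrite("pics/c1.png",cv2.resize(np.hstack([t,a])[:,:,::-1],None,fx=4,fy=4,interpolation=cv2.INTER_CUBIC))
s=state();p=s["tool_pos"]+[0,0,.0194]; y=np.radians(75.8-90)
T=p+[.04*np.cos(y),.04*np.sin(y),-.1]
print("in crop: tip",(proj("scene",T)-[310,110])*4+[400,0],"heel",(proj("scene",p-[0,0,.084])-[310,110])*4+[400,0],"collar",(proj("scene",p-[0,0,.032])-[310,110])*4+[400,0])
yaw=-.16; C=np.array([.5836,-.0526]); X=np.array([np.cos(yaw),np.sin(yaw)])
im=t.astype(np.float32).mean(2);xs=np.arange(-.105,.05,.003)
u=(proj("top",np.array([[*(C+X*x),.018] for x in xs]))-[320,150]).astype(np.float32)
print([(round(1000*x-13.6),int(v)) for x,v in zip(xs,cv2.remap(im,u[:,0].copy(),u[:,1].copy(),cv2.INTER_CUBIC)[:,0])])
E
```

```text
[0.50402374 0.23707855 0.20500807] [-0.58126619 -0.69754748 -0.53829374] [-1.99327989e-04  7.88797820e-01  6.14651772e-01 -1.07644418e-03]
yaw -0.24690654449963456 tip [0.5428 0.2273 0.1244] block x,y -0.0979 0.2701
in crop: tip [[563.36477201 382.87897234]] heel [[625.61781999 353.80922731]] collar [[632.93832141 288.63151953]]
[(-119, 112), (-116, 119), (-113, 139), (-110, 152), (-107, 155), (-104, 153), (-101, 149), (-98, 136), (-95, 124), (-92, 120), (-89, 120), (-86, 118), (-83, 119), (-80, 120), (-77, 128), (-74, 144), (-71, 154), (-68, 151), (-65, 141), (-62, 138), (-59, 137), (-56, 136), (-53, 135), (-50, 145), (-47, 158), (-44, 163), (-41, 163), (-38, 158), (-35, 156), (-32, 158), (-29, 160), (-26, 160), (-23, 157), (-20, 151), (-17, 141), (-14, 113), (-11, 85), (-8, 78), (-5, 78), (-2, 77), (1, 78), (4, 84), (7, 98), (10, 112), (13, 117), (16, 117), (19, 116), (22, 117), (25, 116), (28, 116), (31, 117), (34, 117)]
```

View pics/c1.png

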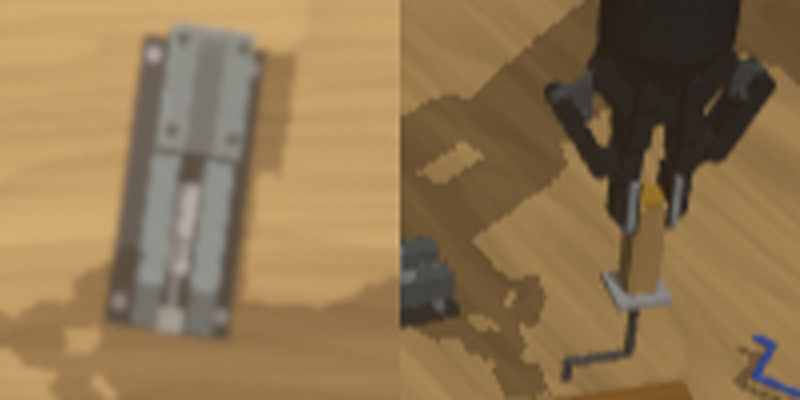

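The key now lies in the open slot, its end flush on the stop screw at crop ~(178,275). The pick hangs as before, tip at (568,378). Lowering it into the stand.

Emit:
play_rows(linear=[[0.0005,-0.0003,-0.01],[0,0,-0.015],[0,0,-0.02],[0,0,-0.02],[0,0,-0.02],[0,0,-0.015],[0,0,-0.006],[0,0,0]], turn=[0,0,0,0,0,0,0,0])

```text
time: 28.9
tool_pos: [0.5051, 0.2363, 0.1]
tool_rot: [-0.0, 0.789, 0.614, -0.0]
contact_force: [0.8, -1.0, -1.1]
gripper_width: 0.222
grasp_force: 59.1
```

Emit:
play_rows(linear=[[0,0,-0.002],[0,0,-0.002],[0,0,-0.001],[0,0,0]], turn=[0,0,0,0])

```text
time: 29.4
tool_pos: [0.5051, 0.2363, 0.0952]
tool_rot: [-0.0, 0.789, 0.614, 0.0]
contact_force: [0.2, 0.5, -1.4]
gripper_width: 0.222
grasp_force: 59.1
```

Emit:
play_rows(linear=[[0,0,-0.001],[0,0,0]], turn=[0,0])

```text
time: 29.65
tool_pos: [0.5051, 0.2362, 0.0941]
tool_rot: [-0.0, 0.789, 0.614, -0.0]
contact_force: [0.2, -0.2, -0.5]
gripper_width: 0.221
grasp_force: 59.1
```

Emit:
play_rows(linear=[[0,0,-0.001],[0,0,0]], turn=[0,0])

```text
time: 29.9
tool_pos: [0.5051, 0.2362, 0.0931]
tool_rot: [-0.0, 0.789, 0.614, -0.0]
contact_force: [0.4, 0.1, -1.5]
gripper_width: 0.217
grasp_force: 59.1
```

Emit:
play_rows(linear=[[0,0,-0.001],[0,0,0]], turn=[0,0])

```text
time: 30.15
tool_pos: [0.5053, 0.2363, 0.0928]
tool_rot: [0.0, 0.789, 0.614, 0.0]
contact_force: [-1.6, -0.3, 1.9]
gripper_width: 0.22
grasp_force: 59.5
```

Emit:
play_rows(linear=[[0,0,-0.0007],[0,0,0]], turn=[0,0])

```text
time: 30.4
tool_pos: [0.5054, 0.2363, 0.0928]
tool_rot: [0.0, 0.789, 0.614, 0.0]
contact_force: [-2.6, -0.9, 5.6]
gripper_width: 0.214
grasp_force: 60.1
```

Seated on the stand. Releasing and retreating.

Emit:
play_rows(linear=[[0,0,0],[0,0,0],[0,0,0],[0,0,0],[0,0,0],[0,0,0]], turn=[0,0,0,0,0,0], hand=0.07)

```text
time: 31.15
tool_pos: [0.5052, 0.2362, 0.0915]
tool_rot: [0.0, 0.789, 0.614, -0.0]
contact_force: [-0.7, 0.2, 0.1]
gripper_width: 0.822
grasp_force: 0.0
```

Emit:
play_rows(linear=[[0,0,0.01],[0,0,0.02],[0,0,0.03],[0,0,0.04],[0,0,0.03],[0,0,0.02],[0,0,0],[0,0,0]], turn=[0,0,0,0,0,0,0,0])

```text
time: 32.15
tool_pos: [0.5045, 0.236, 0.2402]
tool_rot: [-0.0, 0.789, 0.614, -0.001]
contact_force: [-0.9, 0.1, -0.1]
gripper_width: 0.821
grasp_force: 0.0
```

Emit:
play_rows(linear=[[0,-0.03,0],[0,-0.05,0],[0,-0.05,0],[0,-0.05,0],[0,-0.05,0],[0,-0.05,0],[0,-0.03,0],[0,0,0]], turn=[0,0,0,0,0,0,0,0])

```text
time: 33.15
tool_pos: [0.5041, -0.0751, 0.2393]
tool_rot: [-0.002, 0.79, 0.613, -0.001]
contact_force: [0.2, 1.2, -0.1]
gripper_width: 0.823
grasp_force: 0.0
```

```bash
python3 - <<'E'
from h import *
s=state();print(s["tool_pos"],s["contact_force"],s["time"])
t=grab_frame("top")[185:265,215:295];a=grab_frame("scene")[180:260,320:400]
cv2.imwrite("pics/e1.png",cv2.resize(np.hstack([t,a])[:,:,::-1],None,fx=5,fy=5,interpolation=cv2.INTER_CUBIC))
E
```

```text
[ 0.50412621 -0.07513164  0.23934286] [ 0.17193585  1.22439923 -0.05410698] 33.15
```

View pics/e1.png

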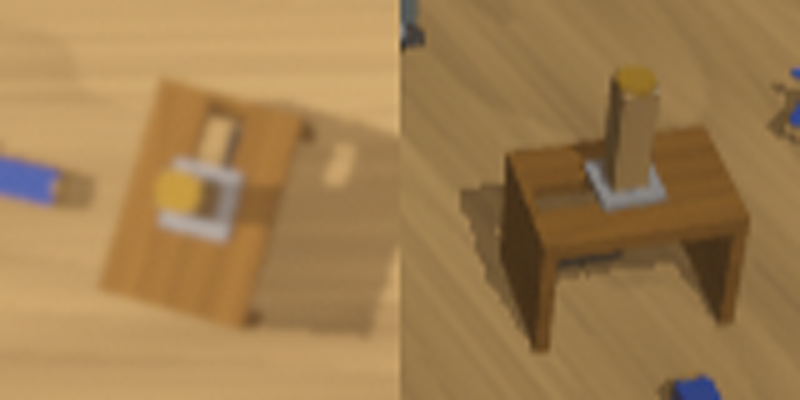

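The pick stands upright in its stand, collar flat on the top (top crop (200,195), scene crop (627,185)), with its toe through the slot as at the start.

```bash
python3 -c "
from plant import *
print(job_done())"
```

```text
the job is handed in; nothing more can be done
None
```

I drew the key out against the stop screw, held it there for over a second at about 7.5 N (highest reading 8.1 N), put the pick back in its stand as it was, and handed in the job at about 33 s.

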